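# Fetch the bench block from behind the jars

### The arm

A 7-joint arm with a two-finger parallel gripper is mounted at the origin on the work surface. World frame = base frame: x ahead of the robot, y to its left, z up, the work surface at z = 0. Lengths are in mm, angles in rad, forces in N, time in s.
With the tool pointing down it reaches from about 425 to 1025 mm from the base axis. Payload 3.6 kg.
Tool frame: the origin (TCP) lies between the finger pads; the fingertips stand 17 mm ahead of it and the grasp point (between the pads) lies 2 mm behind it; z points along the fingers, y is the direction in which the jaws open and shut (so a half turn about z gives the same grasp; the last joint's range is limited). The gripper opens to 85 mm and grips with 20 to 120 N. Pads are 22 mm wide; open, the fingers measure 114 mm over their backs; the gripper's body (76 mm by 85 mm) begins 54 mm behind the grasp point. The pads swing forward as they close: fully open they stand 13 mm farther back than shut.
Start: joints at [-1.208, 0.591, 0.048, 1.609, -0.033, 0.943, -0.034], TCP at [319.778, 650.67, 248.302] pointing down, gripper open.
Joint ranges: [-2.69, 2.69], [-0.47, 2.24], [-1.27, 1.36], [0.19, 2.51], [-1.53, 4.68], [0.08, 2.07], [-3.09, 3.09]. Speed limits (rad/s): [2.57, 2.57, 3.14, 3.14, 3.14, 3.14, 3.14].

### API

Orientations are given as a unit quaternion [x, y, z, w].
In Python, from plant import bot gives the robot as it stands.
- The arm moves only by the tool send_rows, never from a script. Its argument "rows" is one flat list of numbers, 6 for each row, row after row: the shift along the tool's x, y, z as a fraction of full scale, then the turn, a rotation vector about the tool's x, y, z as a fraction of full scale. A call has 1 to 5 rows; each row is the pose to reach, as a shift and turn from the pose commanded when the call began, along the tool's axes at that moment; what a row does not reach only later rows make up. Full scale, the value 1, is 300 mm for a shift and 90 degrees for a turn. A row lasts 1/8 s, in which the tool goes at most 62.5 mm and 10.7 degrees, less where a joint would pass 70% of its speed; a pose out of reach is approached as far as the arm can. A call with a number of a shift or a turn outside -1 to 1 is refused whole. A call with a gripper value outside its range is refused whole. "hand" is the gripper command: -1 is shut, 1 is fully open, values between are in proportion, set as the call begins (left out, the last holds). The fingers move at their own pace and stop on an object; "newtons" is the grip in N (left out, the last holds). Time passes only in rows, so rows that repeat a pose let the fingers close. It gives the time, the measured TCP pose, the force and the opening at its end, in the units of the state.
- bot.get_state(): the state, without advancing time (a new reading comes with each control period).
- bot.get_image(name): name is "side" or "top"; returns the picture (420x560x3 uint8, red, green, blue); there is no depth.
- bot.camera_info(name): a dict with "intrinsics" (3x3 intrinsics, pixels), "k1" (the pictures are not rectified: a ray, as slopes to the right and down, at radius r is drawn at 1 + k1 r^2 times it, then the intrinsics apply), "cam_to_world" (4x4, takes a point from camera to world coordinates). Camera axes: x right, y down, z forward; pixel columns grow to the right and rows downward; lengths in mm; the calibration is good to about 2 mm. A picture is of the moment at which its call begins. camera_info takes no time and is no camera call.
- bot.sign_off(): hands the job in, once; it reports no verdict.
Trained networks look in the newest picture that a camera, given by its name, has taken for a name from the list of things; names that differ only in an ending like _2 or _b are one class to them, and where a whole thing is asked for, a point or a joint stands for the part that bears it (a point fixed in the world has none). Each returns a list of dicts, best first, with "score" (0 to 1); they miss things now and then, are a little off and sometimes report something else, mostly with a low value. They report only what shows in the picture. A call takes as long as a camera call. They do not tell look-alikes from the thing itself.
- bot.regions_of(camera, name): "pixels" (420x560 bool, what is visible of it) and "bbox" ([left, top, width, height] in pixels, round what is visible of it).
The state is a dict: "t": time; "joint_pos": joint angles; "joint_velocities": joint speeds; "joint_efforts": joint torques, N m; "position": TCP position; "eef_rot": TCP orientation; "ft_force": force on the tool from outside, world axes, zero at the start; "moment": the same for the moment, N m; "finger_gap": finger opening in mm.
Only numpy, scipy, OpenCV 4.12 (cv2) and the standard library are available. Lean on these libraries where they do the work, as an engineer would, in place of code of your own. Each camera call takes 0.05 s, during which the arm holds its last target. There are 200 camera calls.

### The job

In the black storage tray of this jewellery bench the flat steel bench block is hemmed in by a jar, a tin and a punch stand. First move all three of these over into the empty wooden tray, leaving the block where it is; then, while they wait there, lay the block flat on the middle of the round rubber pad on the green mat; finally put the jar, the tin and the punch stand back, each upright on the middle of the grey felt mark that it came from. Keep the three upright throughout, and set everything down rather than dropping it.

Things in the scene. Friction and masses are not known exactly. Their poses are not given: they have to be found in the camera images.
- jar_mid (a point): Jar: white upright cylinder 52 mm in diameter with a black lid 54 mm in diameter and 20 mm high; 92 mm tall in all, about 220 g. The point is its centre, 46 mm above its underside; z points up. Loose; stands on its felt mark in the black tray at the start.
- tin_mid (a point): Tin: plain bare aluminium upright cylinder 40 mm in diameter, 100 mm tall, about 150 g. The point is its centre, 50 mm above its underside; z points up. Loose; stands on its felt mark in the black tray at the start.
- punch_mid (a point): Punch stand: upright wooden block 44 x 44 mm, 80 mm tall, with four 8 mm steel punches that stick up 14 mm from its top (94 mm in all), about 250 g. The point is the centre of the wood, 40 mm above its underside; z points up, x and y are square to its sides. Loose; stands on its felt mark in the black tray at the start. It may be put back at any yaw.
- block_mid (a point): Bench block: flat square steel slab 50 x 50 mm, 22 mm high, about 430 g. The point is its centre, 11 mm above its underside; z points up, x and y are square to its sides. Loose; lies on the floor of the black tray between the other three, one of them on each of three sides at 64 mm centre to centre (to its left, to its right, and towards the robot), the tray's far wall on the fourth.
- home_jar: The jar's place: flush grey felt disc 66 mm in diameter on the black tray's floor. Origin at its centre, on the floor, 5 mm above the table; the axes are those of the black tray: x from its front (robot side) to its back, y to its left. Fixed. Which of the three marks is left, right or front changes.
- home_tin: The tin's place: flush grey felt disc 52 mm in diameter on the black tray's floor. Origin at its centre, on the floor, 5 mm above the table; axes as for the jar's place. Fixed. The black tray is 205 mm (x) by 240 mm (y) outside with walls 5 mm thick and 20 mm high over the table.
- home_punch: The punch stand's place: flush grey felt square 56 x 56 mm on the black tray's floor. Origin at its centre, on the floor, 5 mm above the table; axes as for the jar's place. Fixed. The tray's walls: the side walls are 51 mm from the centres of the left and right marks, the front wall 63 mm from that of the front mark, the back wall 67 mm from the block's centre.
- tray_in (a point): The side area: empty shallow wooden tray, inside 280 mm along its x by 120 mm along its y, walls 5 mm thick and 16 mm high over the table. The point is the centre of its inner floor, 5 mm above the table; z up. Fixed. It lies to the left or to the right of the black tray.
- pad_top (a point): The goal of the block: round black rubber pad, 94 mm in diameter and 8 mm thick, on a flat green cutting mat (200 x 160 mm, 3 mm thick). The point is the centre of the pad's top, 11 mm above the table; z up. Fixed. It lies on the side of the black tray opposite to the wooden tray.
Things that resemble listed ones, but are neither listed nor needed, are in the scene too. Of the things shaped like the part that bears block_mid, the bare steel one is meant.

How it is judged (in metres and radians):
On the way, in this order (a step that is already met when the one before it is completed fails the run):
1. the jar, the tin and the punch stand all stand upright and let go in the wooden tray, the block still where it was (x of jar_mid in the frame of tray_in between -0.14 and 0.14 m and y of jar_mid in the frame of tray_in between -0.06 and 0.06 m and z of jar_mid in the frame of tray_in below 0.054 m and angle between each of jar_mid, tin_mid, punch_mid's own z axis and vertical below 0.12 rad and x of tin_mid in the frame of tray_in between -0.14 and 0.14 m and y of tin_mid in the frame of tray_in between -0.06 and 0.06 m and z of tin_mid in the frame of tray_in below 0.058 m and x of punch_mid in the frame of tray_in between -0.14 and 0.14 m and y of punch_mid in the frame of tray_in between -0.06 and 0.06 m and z of punch_mid in the frame of tray_in below 0.048 m and contact force between the fingers and jar below 0.1 N and contact force between the fingers and tin below 0.1 N and contact force between the fingers and punch below 0.1 N and distance of block_mid from where it was at the start of the episode below 0.025 m), for 0.2 s.
2. the block lies let go on the middle of the rubber pad while the other three still stand in the wooden tray (x of jar_mid in the frame of tray_in between -0.14 and 0.14 m and y of jar_mid in the frame of tray_in between -0.06 and 0.06 m and z of jar_mid in the frame of tray_in below 0.054 m and angle between each of jar_mid, tin_mid, punch_mid's own z axis and vertical below 0.12 rad and x of tin_mid in the frame of tray_in between -0.14 and 0.14 m and y of tin_mid in the frame of tray_in between -0.06 and 0.06 m and z of tin_mid in the frame of tray_in below 0.058 m and x of punch_mid in the frame of tray_in between -0.14 and 0.14 m and y of punch_mid in the frame of tray_in between -0.06 and 0.06 m and z of punch_mid in the frame of tray_in below 0.048 m and horizontal distance between block_mid and pad_top below 0.014 m and z of block_mid in the frame of pad_top below 0.017 m and angle between block_mid's own z axis and vertical below 0.1 rad and linear speed of block below 0.02 m/s and contact force between the fingers and block below 0.1 N), for 0.2 s.
At the end, for the whole second after the job is handed in: The block lies flat on the rubber pad, its centre within 14 mm of the pad's centre; the jar, the tin and the punch stand each stand upright on the black tray's floor, centres within 14 mm of the centres of their own felt marks; all released and at rest (horizontal distance between block_mid and pad_top below 0.014 m and z of block_mid in the frame of pad_top below 0.017 m and angle between each of block_mid, jar_mid, tin_mid, punch_mid's own z axis and vertical below 0.1 rad and linear speed of each of block, jar, tin, punch below 0.02 m/s and contact force between the fingers and block below 0.1 N and horizontal distance between jar_mid and home_jar below 0.014 m and z of jar_mid in the frame of home_jar below 0.052 m and contact force between the fingers and jar below 0.1 N and horizontal distance between tin_mid and home_tin below 0.014 m and z of tin_mid in the frame of home_tin below 0.056 m and contact force between the fingers and tin below 0.1 N and horizontal distance between punch_mid and home_punch below 0.014 m and z of punch_mid in the frame of home_punch below 0.046 m and contact force between the fingers and punch below 0.1 N); the robot touches nothing.
It fails at once if the jar, the tin or the punch stand is tipped over (more than 35 degrees) (angle between any of jar_mid, tin_mid, punch_mid's own z axis and vertical above 0.61 rad).
It fails at once if something is dropped (falls free, from more than about 25 mm) ((linear speed of jar above 0.7 m/s and contact force between each of the arm, the fingers and jar below 0.05 N) or (linear speed of tin above 0.7 m/s and contact force between each of the arm, the fingers and tin below 0.05 N) or (linear speed of punch above 0.7 m/s and contact force between each of the arm, the fingers and punch below 0.05 N) or (linear speed of block above 0.7 m/s and contact force between each of the arm, the fingers and block below 0.05 N)).
It also fails if it takes over 138 s, if anything falls off the work surface, if the arm or the gripper's body presses on something with over 40 N, if the wrist force passes 120 N, or if a joint passes its speed limit or range.

## Working session

There is one attempt and no reset: what is moved stays moved. The work goes in short steps, Python scripts to look and compute and a tool call to move; the robot and the scene stay as the last step left them, time stands still between calls to the robot, and variables do not carry over. Pictures are saved under pics/ and viewed, about 12 in all and at most 16, crops included, and the job is handed in when it is done.

Besides the shell and the picture viewer there is one more tool, called after ">>>" as name(argument=value, ...) on one line, values as JSON. send_rows: Moves the arm, as the interface text tells. Shift numbers are shares of 300 mm and turn numbers shares of 90 degrees, none past 1 either way. Its arguments: {"type":"object","properties":{"rows":{"type":"array","items":{"type":"number","minimum":-1,"maximum":1}},"hand":{"type":"number"},"newtons":{"type":"number"}},"required":["rows"]}

```bash
ls; mkdir -p pics
python3 - <<'E'
from plant import bot
import cv2,numpy as np
np.set_printoptions(precision=4,suppress=True)
s=bot.get_state();print(s['t'],s['position'],s['eef_rot'],s['finger_gap'])
for n in('top','side'):
    c=bot.camera_info(n);print(n,c)
    cv2.imwrite(f'pics/{n}0.png',bot.get_image(n)[:,:,::-1])
    for o in('jar_mid','tin_mid','punch_mid','block_mid','home_jar','home_tin','home_punch','tray_in','pad_top'):
        try:print(n,o,[(round(r['score'],2),r['bbox']) for r in bot.regions_of(n,o)])
        except Exception as e:print(o,e)
E
```

```text
pics
0.0 [319.4025 649.9654 247.1562] [ 0.2264  0.974  -0.0011 -0.0002] 85.30371611298986
top {'intrinsics': array([[379.5056,   0.    , 282.3926],
       [  0.    , 379.5056, 209.3045],
       [  0.    ,   0.    ,   1.    ]]), 'k1': -0.026832171434466572, 'cam_to_world': array([[  0.0027,  -0.989 ,   0.1478, 379.913 ],
       [ -0.9999,  -0.0043,  -0.0104,  30.5896],
       [  0.0109,  -0.1477,  -0.989 , 865.0389],
       [  0.    ,   0.    ,   0.    ,   1.    ]])}
top jar_mid [(0.7, [271.5, 168.6, 24.2, 35.2])]
top tin_mid [(0.8, [306.4, 153.5, 23.0, 29.3])]
top punch_mid [(0.69, [246.7, 136.6, 26.1, 33.2])]
top block_mid [(0.98, [276.0, 152.4, 27.0, 25.6]), (0.73, [213.2, 273.3, 30.0, 30.3]), (0.65, [126.3, 126.7, 28.5, 27.9]), (0.59, [179.5, 121.1, 29.7, 31.9])]
top home_jar []
top home_tin []
top home_punch [(0.48, [247.3, 153.4, 25.9, 17.9])]
top tray_in [(0.72, [393.7, 136.9, 75.4, 126.7])]
top pad_top [(0.85, [114.8, 173.1, 76.2, 88.9])]
side {'intrinsics': array([[430.7987,   0.    , 282.3735],
       [  0.    , 430.7987, 211.6627],
       [  0.    ,   0.    ,   1.    ]]), 'k1': -0.051801942401165264, 'cam_to_world': array([[   0.7   ,   -0.4591,    0.547 ,  -66.851 ],
       [  -0.714 ,   -0.4349,    0.5487, -554.4412],
       [  -0.0141,   -0.7746,   -0.6322,  711.8132],
       [   0.    ,    0.    ,    0.    ,    1.    ]])}
side jar_mid [(0.78, [279.4, 182.8, 26.2, 44.7]), (0.51, [344.7, 242.8, 117.5, 115.3])]
side tin_mid [(0.74, [322.6, 185.5, 17.7, 40.2])]
side punch_mid [(0.9, [288.2, 159.9, 27.4, 34.3])]
side block_mid [(0.95, [177.7, 225.3, 31.0, 25.2]), (0.64, [232.5, 142.3, 16.1, 15.2]), (0.59, [263.8, 158.3, 21.0, 16.5]), (0.58, [302.0, 193.5, 18.3, 21.3])]
side home_jar [(0.38, [284.6, 214.9, 20.6, 6.4])]
side home_tin [(0.57, [319.3, 220.0, 3.0, 6.8])]
side home_punch []
side tray_in []
side pad_top [(0.65, [162.7, 160.0, 88.5, 48.9])]
```

Run:
```python
import cv2
a=cv2.imread('pics/top0.png')[90:330,90:490];cv2.imwrite('pics/top0c.png',cv2.resize(a,(800,480),interpolation=3))
a=cv2.imread('pics/side0.png');cv2.imwrite('pics/side0c.png',cv2.resize(a,(800,600),interpolation=3))
```

```text
(no output)
```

View pics/top0c.png

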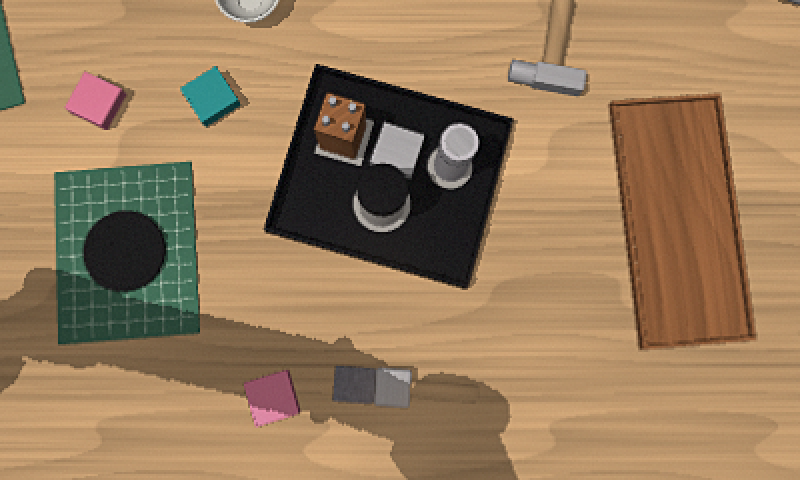

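View pics/side0c.png

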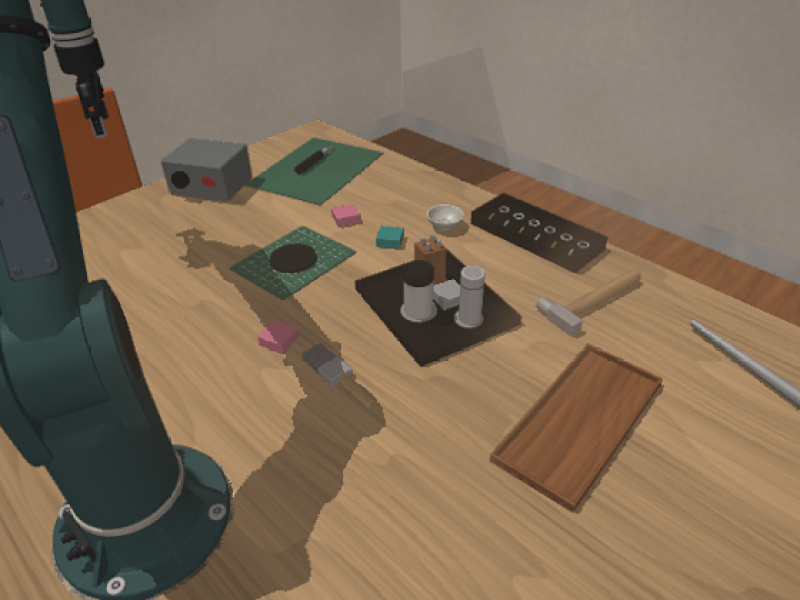

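The top view shows the black tray yawed, with the punch stand left, the tin right and the jar in front. The bare steel block is at crop (397,148), the pad at crop (125,250) on the left, and the wooden tray at crop (685,222) on the right. Next I'll measure their poses.

```bash
cat > h.py <<'E'
import numpy as np,cv2
from scipy.optimize import least_squares
from scipy.spatial.transform import Rotation as R
np.set_printoptions(precision=3,suppress=True)
def proj(ci,P):
    T=np.linalg.inv(ci['cam_to_world']);P=np.atleast_2d(P)
    c=P@T[:3,:3].T+T[:3,3];s=c[:,:2]/c[:,2:];s=s*(1+ci['k1']*(s**2).sum(1,keepdims=True))
    K=ci['intrinsics'];return s*[K[0,0],K[1,1]]+K[:2,2]
def back(ci,uv,z):
    K=ci['intrinsics'];uv=np.atleast_2d(np.float64(uv));d=(uv-K[:2,2])/[K[0,0],K[1,1]];s=d.copy()
    for _ in range(20): s=d/(1+ci['k1']*(s**2).sum(1,keepdims=True))
    M=ci['cam_to_world'];r=np.c_[s,np.ones(len(s))]@M[:3,:3].T;o=M[:3,3]
    return o+r*((z-o[2])/r[:,2])[:,None]
def rect_fit(P,L,W,p0):  # P: xy points on outline of rectangle L(x) x W(y)
    def f(p):
        c,s=np.cos(p[2]),np.sin(p[2]);d=P-p[:2];x=np.abs(d@[c,s])-L/2;y=np.abs(d@[-s,c])-W/2
        return np.where((x>0)&(y>0),np.hypot(x,y),np.maximum(x,y))
    r=least_squares(f,p0,loss='soft_l1',f_scale=1.);return r.x,np.median(np.abs(f(r.x)))
E
python3 - <<'E'
from h import *
from plant import bot
bot.get_image('top');bot.get_image('side')
C={n:bot.camera_info(n) for n in('top','side')}
a=cv2.imread('pics/top0.png')
def big(m,near):
    n,l,s,c=cv2.connectedComponentsWithStats(m.astype(np.uint8)); 
    k=l[near[1],near[0]];assert k>0;m=(l==k).astype(np.uint8)
    return max(cv2.findContours(m,cv2.RETR_EXTERNAL,cv2.CHAIN_APPROX_NONE)[0],key=cv2.contourArea)[:,0,:]
ct=C['top']
# black tray
ctr=big(a.max(2)<60,(90+140+100,90+115+20)) if a[225,330].max()<60 else None
P=back(ct,ctr,20)[:,:2];cc=back(ct,[[285,178]],20)[0,:2]
t,res=rect_fit(P,206,241,[*cc,-.25]);print('tray',t,res,len(P))
B=lambda x,y,z:np.r_[t[:2]+R.from_euler('z',t[2]).as_matrix()[:2,:2]@[x,y],z]
for n,q in dict(block=(30.5,0),jar=(-33.5,0),punch=(30.5,64),tin=(30.5,-64)).items():print(n,B(*q,5))
# pad
q=big(a.max(2)<60,(152,215));e=cv2.fitEllipse(q);print('pad',back(ct,[e[0]],11),e)
# wooden tray
r=bot.regions_of('top','tray_in')[0]['pixels'];q=max(cv2.findContours(r.astype(np.uint8),0,1)[0],key=cv2.contourArea)[:,0,:]
for z,L,W in((16,290,130),(5,280,120)):
    P=back(ct,q,z)[:,:2];print('wood',z,rect_fit(P,L,W,[*P.mean(0),.1]),cv2.minAreaRect(P.astype(np.float32)))
# checks
for n in C:
  for o,z in dict(jar_mid=(-33.5,0,51),tin_mid=(30.5,-64,55),punch_mid=(30.5,64,45),block_mid=(30.5,0,27)).items():
    rs=[(x['score'],np.argwhere(x['pixels']).mean(0)[::-1]) for x in bot.regions_of(n,o)];u=proj(C[n],B(*z))[0]
    print(n,o,u,min(rs,key=lambda x:np.hypot(*(x[1]-u))) if rs else None)
# overlay
for n in C:
  im=cv2.resize(cv2.imread(f'pics/{n}0.png'),None,fx=3,fy=3,interpolation=3)
  def pl(pts,col): cv2.polylines(im,[np.int32(proj(C[n],pts)*3+1)],True,col,1)
  def rc(x,y,l,w,z): return np.array([B(x+i*l/2,y+j*w/2,z) for i,j in((1,1),(1,-1),(-1,-1),(-1,1))])
  def ci(x,y,r,z): return np.array([B(x+r*np.cos(k),y+r*np.sin(k),z) for k in np.linspace(0,6.28,40)])
  pl(rc(0,0,205,240,20),(0,255,255));pl(rc(30.5,0,50,50,27),(0,0,255));pl(ci(-33.5,0,33,5),(0,255,0));pl(ci(-33.5,0,27,97),(0,255,0))
  pl(ci(30.5,-64,26,5),(255,0,0));pl(ci(30.5,-64,20,105),(255,0,0));pl(rc(30.5,64,56,56,5),(255,0,255));pl(rc(30.5,64,44,44,85),(255,0,255))
  u=np.int32(proj(C[n],B(0,0,30))[0]*3);cv2.imwrite(f'pics/ov_{n}.png',im[u[1]-230:u[1]+230,u[0]-230:u[0]+230])
x=np.hstack([cv2.imread('pics/ov_top.png'),cv2.imread('pics/ov_side.png')]);cv2.imwrite('pics/ov.png',cv2.resize(x,(800,400),interpolation=3))
E
```

```text
Traceback (most recent call last):
  File "h.py", line 18, in rect_fit
    r=least_squares(f,p0,loss='soft_l1',f_scale=1.);return r.x,np.median(np.abs(f(r.x)))
ValueError: Residuals are not finite in the initial point.
```

```bash
cat > m.py <<'E'
from h import *
from plant import bot
bot.get_image('top');bot.get_image('side')
C={n:bot.camera_info(n) for n in('top','side')}
a=cv2.imread('pics/top0.png')
def big(m,near):
    n,l,s,c=cv2.connectedComponentsWithStats(m.astype(np.uint8)); 
    k=l[near[1],near[0]];assert k>0;m=(l==k).astype(np.uint8)
    return max(cv2.findContours(m,cv2.RETR_EXTERNAL,cv2.CHAIN_APPROX_NONE)[0],key=cv2.contourArea)[:,0,:]
ct=C['top']
ctr=big(a.max(2)<60,(245,190))
P=back(ct,ctr,20)[:,:2];cc=back(ct,[[285,178]],20)[0,:2]
t,res=rect_fit(P,203,238,[*cc,-.25]);print('tray',t,res,len(P))
B=lambda x,y,z:np.r_[t[:2]+R.from_euler('z',t[2]).as_matrix()[:2,:2]@[x,y],z]
for n,q in dict(block=(30.5,0),jar=(-33.5,0),punch=(30.5,64),tin=(30.5,-64)).items():print(n,B(*q,5))
q=big(a.max(2)<60,(152,215));e=cv2.fitEllipse(q);print('pad',back(ct,[e[0]],11),e)
r=bot.regions_of('top','tray_in')[0]['pixels'];q=max(cv2.findContours(r.astype(np.uint8),0,1)[0],key=cv2.contourArea)[:,0,:]
for z,L,W in((16,290,130),(5,280,120)):
    P=back(ct,q,z)[:,:2];print('wood',z,rect_fit(P,L,W,[*P.mean(0),.1]),cv2.minAreaRect(P.astype(np.float32)))
for n in C:
  for o,z in dict(jar_mid=(-33.5,0,51),tin_mid=(30.5,-64,55),punch_mid=(30.5,64,45),block_mid=(30.5,0,27)).items():
    rs=[(x['score'],np.argwhere(x['pixels']).mean(0)[::-1]) for x in bot.regions_of(n,o)];u=proj(C[n],B(*z))[0]
    print(n,o,u,min(rs,key=lambda x:np.hypot(*(x[1]-u))) if rs else None)
for n in C:
  im=cv2.resize(cv2.imread(f'pics/{n}0.png'),None,fx=3,fy=3,interpolation=3)
  def pl(pts,col): cv2.polylines(im,[np.int32(proj(C[n],pts)*3+1)],True,col,1)
  def rc(x,y,l,w,z): return np.array([B(x+i*l/2,y+j*w/2,z) for i,j in((1,1),(1,-1),(-1,-1),(-1,1))])
  def ci(x,y,r,z): return np.array([B(x+r*np.cos(k),y+r*np.sin(k),z) for k in np.linspace(0,6.28,40)])
  pl(rc(0,0,205,240,20),(0,255,255));pl(rc(30.5,0,50,50,27),(0,0,255));pl(ci(-33.5,0,33,5),(0,255,0));pl(ci(-33.5,0,27,97),(0,255,0))
  pl(ci(30.5,-64,26,5),(255,0,0));pl(ci(30.5,-64,20,105),(255,0,0));pl(rc(30.5,64,56,56,5),(255,0,255));pl(rc(30.5,64,44,44,85),(255,0,255))
  u=np.int32(proj(C[n],B(0,0,30))[0]*3);cv2.imwrite(f'pics/ov_{n}.png',im[u[1]-200:u[1]+200,u[0]-200:u[0]+200])
x=np.hstack([cv2.imread('pics/ov_top.png'),cv2.imread('pics/ov_side.png')]);cv2.imwrite('pics/ov.png',x)
E
python3 m.py
```

```text
tray [581.895  17.068  -0.275] 0.583938768772903 364
block [611.249   8.785   5.   ]
jar [549.654  26.164   5.   ]
punch [628.628  70.381   5.   ]
tin [593.87 -52.81   5.  ]
pad [[492.707 317.536  11.   ]] ((151.9739532470703, 215.21255493164062), (38.97788619995117, 41.840877532958984), 53.76009750366211)
wood 16 (array([ 533.228, -316.875,    0.084]), np.float64(1.4952029490591485)) ((533.7489624023438, -316.93572998046875), (293.23046875, 137.94110107421875), 4.5389180183410645)
wood 5 (array([ 532.529, -320.757,    0.078]), np.float64(7.577509939234076)) ((535.7420043945312, -321.4381408691406), (297.0295715332031, 139.728271484375), 4.538913249969482)
top jar_mid [280.579 187.552] (0.78, array([280.361, 187.184]))
top tin_mid [316.593 167.636] (0.71, array([317.47 , 165.503]))
top punch_mid [260.893 153.358] (0.92, array([260.095, 152.87 ]))
top block_mid [288.243 163.21 ] (0.65, array([288.514, 164.005]))
side jar_mid [292.927 202.17 ] (0.86, array([292.486, 201.927]))
side tin_mid [328.862 206.459] (0.6, array([329.711, 205.716]))
side punch_mid [301.22  183.638] (0.63, array([302.464, 178.803]))
side block_mid [314.169 201.683] (0.66, array([312.551, 205.163]))
```

View pics/ov.png

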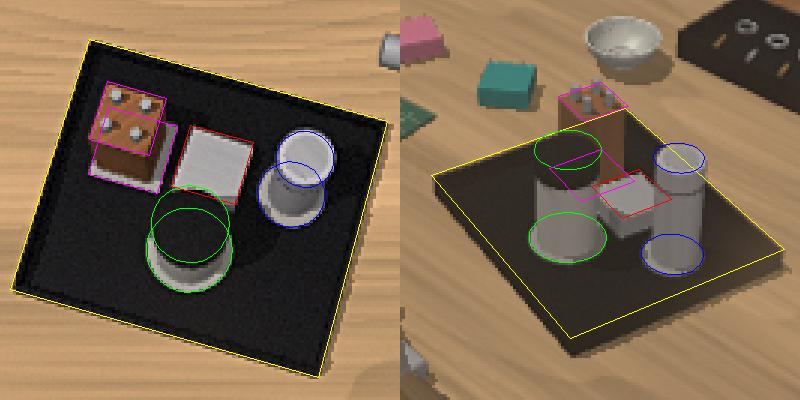

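```bash
cat > p.py <<'E'
# usage: p.py step x,y,z[,yawdeg] ...  -> dense rows per call; keeps the commanded pose in cmd.json
import sys,json,numpy as np
try: c=np.array(json.load(open('cmd.json')))
except OSError: c=np.array([319.778,650.67,248.302,153.8])
step=float(sys.argv[1]);pts=[]
q=c.copy()
for w in sys.argv[2:]:
    w=[float(v) for v in w.split(',')];w=np.array(w+[q[3]] if len(w)<4 else w)
    n=max(1,int(np.ceil(max(np.linalg.norm((w-q)[:3])/step,abs(w[3]-q[3])/8)-1e-6)))
    pts+=[q+(w-q)*(i+1)/n for i in range(n)];q=w
for k in range(0,len(pts),5):
    r=[];a=np.radians(c[3]);ex=np.array([np.cos(a),np.sin(a)]);ey=np.array([np.sin(a),-np.cos(a)])
    for p in pts[k:k+5]:
        d=(p-c)[:3];v=np.round(np.array([d[:2]@ex,d[:2]@ey,-d[2]])/300,3);g=round(-(p[3]-c[3])/90,3)
        r+=[*v.tolist(),0,0,g]
    n=c.copy();n[:2]+=300*(r[-6]*ex+r[-5]*ey);n[2]-=300*r[-4];n[3]-=90*r[-1];c=n
    print(str(r).replace(' ','').replace('0.0,','0,'))
json.dump(c.tolist(),open('cmd.json','w'));print(np.round(c,2))
E
python3 p.py 55 549.6,26.2,200,164.2
```

```text
[-0.124,-0.118,0.012,0,0,np.float64(-0.009),-0.247,-0.235,0.025,0,0,np.float64(-0.018),-0.371,-0.353,0.037,0,0,np.float64(-0.027),-0.494,-0.471,0.05,0,0,np.float64(-0.036),-0.618,-0.588,0.062,0,0,np.float64(-0.044)]
[-0.115,-0.126,0.012,0,0,np.float64(-0.009),-0.23,-0.252,0.025,0,0,np.float64(-0.018),-0.345,-0.378,0.037,0,0,np.float64(-0.027),-0.46,-0.504,0.049,0,0,np.float64(-0.036),-0.576,-0.63,0.062,0,0,np.float64(-0.045)]
[-0.106,-0.133,0.012,0,0,np.float64(-0.009),-0.212,-0.267,0.025,0,0,np.float64(-0.018),-0.317,-0.401,0.037,0,0,np.float64(-0.027)]
[549.45  26.22 200.   164.24]
```

>>> send_rows(rows=[-0.124,-0.118,0.012,0,0,-0.009,-0.247,-0.235,0.025,0,0,-0.018,-0.371,-0.353,0.037,0,0,-0.027,-0.494,-0.471,0.05,0,0,-0.036,-0.618,-0.588,0.062,0,0,-0.044], hand=1, newtons=60)

```text
t: 2.28
position: [409.0, 409.1, 229.8]
eef_rot: [0.192, 0.981, 0.0, 0.0]
ft_force: [0.6, 0.3, 0.4]
finger_gap: 85.0
```

>>> send_rows(rows=[-0.115,-0.126,0.012,0,0,-0.009,-0.23,-0.252,0.025,0,0,-0.018,-0.345,-0.378,0.037,0,0,-0.027,-0.46,-0.504,0.049,0,0,-0.036,-0.576,-0.63,0.062,0,0,-0.045])

```text
t: 2.9
position: [497.7, 168.9, 211.4]
eef_rot: [0.158, 0.988, 0.0, 0.001]
ft_force: [0.8, 0.1, 0.5]
finger_gap: 85.4
```

>>> send_rows(rows=[-0.106,-0.133,0.012,0,0,-0.009,-0.212,-0.267,0.025,0,0,-0.018,-0.317,-0.401,0.037,0,0,-0.027,-0.317,-0.401,0.037,0,0,-0.027])

```text
t: 3.4
position: [551.2, 20.5, 200.1]
eef_rot: [0.141, 0.99, -0.001, 0.001]
ft_force: [0.2, -0.0, -0.2]
finger_gap: 85.5
```

```bash
sed -i 's/g=round(-(p\[3\]-c\[3\])\/90,3)/g=float(round(-(p[3]-c[3])\/90,3))/' p.py; python3 p.py 45 549.6,26.2,60; echo; python3 p.py 50 549.6,26.2,190 438,-325,190 438,-325,64; echo;python3 p.py 40 438,-325,61; echo; python3 p.py 60 438,-325,200 593.9,-52.8,200 593.9,-52.8,60
python3 -c "
from plant import bot;s=bot.get_state();print(s['t'],s['position'],s['eef_rot'])"
```

```text
[-0,0,0.117,0,0,-0,-0,0,0.233,0,0,-0,-0,0,0.35,0,0,-0,-0,0,0.467,0,0,-0.0]
[549.45  26.22  59.9  164.24]

[-0,0,-0.145,0,0,-0,-0,0,-0.289,0,0,-0,-0,0,-0.434,0,0,-0,0.005,-0.153,-0.434,0,0,-0,0.01,-0.307,-0.434,0,0,-0.0]
[0.005,-0.153,0,0,0,-0,0.01,-0.307,0,0,0,-0,0.015,-0.46,0,0,0,-0,0.02,-0.614,0,0,0,-0,0.025,-0.767,0,0,0,-0.0]
[0.005,-0.154,0,0,0,-0,0.005,-0.154,0.14,0,0,-0,0.005,-0.154,0.28,0,0,-0,0.005,-0.154,0.42,0,0,-0.0]
[ 437.84 -325.07   64.1   164.24]

[-0,0,0.01,0,0,-0.0]
[ 437.84 -325.07   61.1   164.24]

[-0,0,-0.154,0,0,-0,-0,0,-0.309,0,0,-0,-0,0,-0.463,0,0,-0,-0.043,0.169,-0.463,0,0,-0,-0.085,0.338,-0.463,0,0,-0.0]
[-0.042,0.17,0,0,0,-0,-0.085,0.339,0,0,0,-0,-0.127,0.508,0,0,0,-0,-0.169,0.677,0,0,0,-0,-0.169,0.677,0.156,0,0,-0.0]
[-0,-0,0.155,0,0,-0,-0,-0,0.311,0,0,-0.0]
[593.88 -52.71  59.9  164.24]
3.4 [551.16661853  20.53277216 200.14030987] [ 1.41425629e-01  9.89947772e-01 -1.19724209e-03  8.75543115e-04]
```

>>> send_rows(rows=[0,0,0,0,0,0,0,0,0,0,0,0,0,0,0,0,0,0])

```text
t: 3.78
position: [549.5, 28.0, 200.1]
eef_rot: [0.135, 0.991, 0.0, -0.0]
ft_force: [-0.1, -0.8, 0.3]
finger_gap: 85.6
```

>>> send_rows(rows=[0,0,0.117,0,0,0,0,0,0.233,0,0,0,0,0,0.35,0,0,0,0,0,0.467,0,0,0,0,0,0.467,0,0,0])

```text
t: 4.4
position: [547.8, 27.1, 57.9]
eef_rot: [0.136, 0.991, -0.001, -0.003]
ft_force: [0.4, -0.3, 1.1]
finger_gap: 85.8
```

>>> send_rows(rows=[0,0,0,0,0,0,0,0,0,0,0,0,0,0,0,0,0,0,0,0,0,0,0,0,0,0,0,0,0,0], hand=-1)

```text
t: 5.03
position: [550.9, 26.6, 61.7]
eef_rot: [0.137, 0.991, 0.0, 0.002]
ft_force: [-0.6, 0.1, 6.1]
finger_gap: 52.1
```

>>> send_rows(rows=[0,0,-0.07,0,0,0,0,0,-0.2,0,0,0,0,0,-0.33,0,0,0,0,0,-0.434,0,0,0,0.005,-0.1,-0.434,0,0,0])

```text
t: 5.65
position: [543.1, 0.5, 193.5]
eef_rot: [0.134, 0.991, 0.002, 0.004]
ft_force: [-0.9, -0.8, -3.2]
finger_gap: 52.3
```

>>> send_rows(rows=[0.005,-0.16,0,0,0,0,0.01,-0.32,0,0,0,0,0.015,-0.5,0,0,0,0,0.02,-0.66,0,0,0,0,0.025,-0.8,0,0,0,0])

```text
t: 6.28
position: [466.6, -233.0, 190.6]
eef_rot: [0.137, 0.991, -0.0, 0.0]
ft_force: [0.4, 0.2, -3.4]
finger_gap: 51.9
```

>>> send_rows(rows=[0.005,-0.16,0,0,0,0,0.01,-0.27,0,0,0,0,0.01,-0.328,0,0,0,0,0.01,-0.328,0,0,0,0,0.01,-0.328,0.1,0,0,0])

```text
t: 6.9
position: [441.1, -324.3, 161.8]
eef_rot: [0.136, 0.991, -0.001, 0.003]
ft_force: [0.2, -0.1, -2.3]
finger_gap: 52.0
```

>>> send_rows(rows=[0,0,0.12,0,0,0,0,0,0.23,0,0,0,0,0,0.3,0,0,0,0,0,0.32,0,0,0,0,0,0.32,0,0,0])

```text
t: 7.52
position: [439.2, -323.8, 64.3]
eef_rot: [0.136, 0.991, 0.0, 0.0]
ft_force: [0.1, -0.5, -3.0]
finger_gap: 52.0
```

>>> send_rows(rows=[0,0,0.005,0,0,0,0,0,0.01,0,0,0,0,0,0.012,0,0,0,0,0,0.012,0,0,0,0,0,0.012,0,0,0])

```text
t: 8.15
position: [438.7, -325.3, 61.8]
eef_rot: [0.137, 0.991, -0.0, 0.001]
ft_force: [-1.9, 0.5, 5.5]
finger_gap: 52.1
```

Contact is felt (fz +5.5), so I'll release and go to the tin.

>>> send_rows(rows=[0,0,0,0,0,0,0,0,0,0,0,0,0,0,0,0,0,0,0,0,0,0,0,0], hand=1)

```text
t: 8.65
position: [438.4, -325.0, 60.5]
eef_rot: [0.137, 0.991, -0.0, 0.0]
ft_force: [-0.8, -1.1, -0.7]
finger_gap: 85.2
```

```bash
echo '[437.84,-325.07,60.5,164.24]' > cmd.json; python3 p.py 58 437.84,-325.07,200 593.9,-52.8,200
python3 p.py 45 593.9,-52.8,60;echo;  python3 p.py 50 593.9,-52.8,190 533,-317,190 533,-317,64
```

```text
[0,0,-0.155,0,0,-0,0,0,-0.31,0,0,-0,0,0,-0.465,0,0,-0,-0.042,0.169,-0.465,0,0,-0,-0.085,0.338,-0.465,0,0,-0.0]
[-0.042,0.169,-0,0,0,-0,-0.084,0.338,-0,0,0,-0,-0.127,0.508,-0,0,0,-0,-0.169,0.677,-0,0,0,-0.0]
[593.88 -52.71 200.   164.24]
[-0,-0,0.117,0,0,-0,-0,-0,0.233,0,0,-0,-0,-0,0.35,0,0,-0,-0,-0,0.467,0,0,-0.0]
[593.88 -52.71  59.9  164.24]

[-0,-0,-0.145,0,0,-0,-0,-0,-0.289,0,0,-0,-0,-0,-0.434,0,0,-0,-0.007,-0.151,-0.434,0,0,-0,-0.015,-0.301,-0.434,0,0,-0.0]
[-0.007,-0.151,0,0,0,-0,-0.014,-0.301,0,0,0,-0,-0.022,-0.452,0,0,0,-0,-0.029,-0.602,0,0,0,-0,-0.029,-0.602,0.14,0,0,-0.0]
[0,0,0.14,0,0,-0,0,0,0.28,0,0,-0.0]
[ 533.01 -317.01   64.1   164.24]
```

>>> send_rows(rows=[0,0,-0.155,0,0,0,0,0,-0.31,0,0,0,0,0,-0.465,0,0,0,-0.042,0.169,-0.465,0,0,0,-0.085,0.338,-0.465,0,0,0])

```text
t: 9.28
position: [491.0, -234.3, 201.1]
eef_rot: [0.138, 0.99, -0.0, 0.001]
ft_force: [0.5, -0.5, -0.7]
finger_gap: 85.2
```

>>> send_rows(rows=[-0.042,0.169,0,0,0,0,-0.084,0.338,0,0,0,0,-0.127,0.508,0,0,0,0,-0.169,0.677,0,0,0,0,-0.169,0.677,0,0,0,0])

```text
t: 9.9
position: [596.6, -46.1, 199.9]
eef_rot: [0.132, 0.991, 0.002, 0.001]
ft_force: [-0.4, -0.3, -0.8]
finger_gap: 85.5
```

>>> send_rows(rows=[0,0,0,0,0,0,0,0,0,0,0,0,0,0,0,0,0,0])

```text
t: 10.28
position: [593.6, -54.2, 200.0]
eef_rot: [0.138, 0.99, -0.0, -0.0]
ft_force: [-0.6, -0.6, -0.2]
finger_gap: 85.5
```

>>> send_rows(rows=[0,0,0.117,0,0,0,0,0,0.233,0,0,0,0,0,0.35,0,0,0,0,0,0.467,0,0,0,0,0,0.467,0,0,0])

```text
t: 10.9
position: [591.9, -53.3, 57.7]
eef_rot: [0.137, 0.991, -0.0, -0.003]
ft_force: [0.7, 0.3, -0.3]
finger_gap: 85.7
```

>>> send_rows(rows=[0,0,0,0,0,0,0,0,0,0,0,0,0,0,0,0,0,0,0,0,0,0,0,0,0,0,0,0,0,0], hand=-1)

```text
t: 11.52
position: [595.4, -52.7, 61.7]
eef_rot: [0.137, 0.991, 0.0, 0.002]
ft_force: [-0.8, -0.2, 4.8]
finger_gap: 39.0
```

>>> send_rows(rows=[0,0,0,0,0,0])

```text
t: 11.65
position: [595.4, -52.7, 61.7]
eef_rot: [0.137, 0.991, 0.0, 0.002]
ft_force: [-1.0, 0.8, 5.1]
finger_gap: 38.7
```

>>> send_rows(rows=[0,0,-0.07,0,0,0,0,0,-0.2,0,0,0,0,0,-0.33,0,0,0,0,0,-0.434,0,0,0,-0.005,-0.1,-0.434,0,0,0])

```text
t: 12.28
position: [590.5, -78.9, 193.9]
eef_rot: [0.134, 0.991, 0.001, 0.004]
ft_force: [-0.0, -1.1, -2.0]
finger_gap: 38.8
```

>>> send_rows(rows=[-0.007,-0.15,0,0,0,0,-0.015,-0.32,0,0,0,0,-0.024,-0.5,0,0,0,0,-0.033,-0.68,0,0,0,0,-0.039,-0.803,0,0,0,0])

```text
t: 12.9
position: [532.0, -320.2, 190.9]
eef_rot: [0.138, 0.99, -0.001, 0.0]
ft_force: [0.6, 0.8, -1.8]
finger_gap: 38.7
```

>>> send_rows(rows=[0,0,0,0,0,0,0,0,0,0,0,0,0,0,0.1,0,0,0,0,0,0.22,0,0,0,0,0,0.33,0,0,0])

```text
t: 13.52
position: [534.7, -314.2, 90.4]
eef_rot: [0.135, 0.991, 0.001, 0.0]
ft_force: [0.1, -0.1, -0.5]
finger_gap: 38.9
```

>>> send_rows(rows=[0,0,0.07,0,0,0,0,0,0.09,0,0,0,0,0,0.09,0,0,0,0,0,0.09,0,0,0])

```text
t: 14.02
position: [534.5, -316.8, 65.3]
eef_rot: [0.137, 0.991, -0.0, 0.001]
ft_force: [0.2, -0.4, -1.6]
finger_gap: 39.1
```

>>> send_rows(rows=[0,0,0.005,0,0,0,0,0,0.01,0,0,0,0,0,0.012,0,0,0,0,0,0.012,0,0,0,0,0,0.012,0,0,0])

```text
t: 14.65
position: [533.7, -317.1, 61.8]
eef_rot: [0.137, 0.991, -0.0, 0.0]
ft_force: [-2.2, 1.6, 6.6]
finger_gap: 38.7
```

```bash
echo '[533,-317,60.5,164.24]' > cmd.json; python3 p.py 58 533,-317,200 628.6,70.4,200
python3 p.py 45 628.6,70.4,60;echo;  python3 p.py 50 628.6,70.4,190 628,-309,190 628,-309,64
```

```text
[0,0,-0.155,0,0,-0,0,0,-0.31,0,0,-0,0,0,-0.465,0,0,-0,0.006,0.19,-0.465,0,0,-0,0.013,0.38,-0.465,0,0,-0.0]
[0.006,0.19,-0,0,0,-0,0.012,0.38,-0,0,0,-0,0.018,0.57,-0,0,0,-0,0.025,0.759,-0,0,0,-0,0.031,0.949,-0,0,0,-0.0]
[628.59  70.3  200.   164.24]
[0,0,0.117,0,0,-0,0,0,0.233,0,0,-0,0,0,0.35,0,0,-0,0,0,0.467,0,0,-0.0]
[628.59  70.3   59.9  164.24]

[0,0,-0.145,0,0,-0,0,0,-0.289,0,0,-0,0,0,-0.434,0,0,-0,-0.043,-0.152,-0.434,0,0,-0,-0.085,-0.304,-0.434,0,0,-0.0]
[-0.043,-0.152,0,0,0,-0,-0.086,-0.304,0,0,0,-0,-0.128,-0.457,0,0,0,-0,-0.171,-0.609,0,0,0,-0,-0.214,-0.761,0,0,0,-0.0]
[-0.043,-0.152,0,0,0,-0,-0.043,-0.152,0.14,0,0,-0,-0.043,-0.152,0.28,0,0,-0,-0.043,-0.152,0.42,0,0,-0.0]
[ 628.17 -308.94   64.1   164.24]
```

>>> send_rows(rows=[0,0,0,0,0,0,0,0,0,0,0,0,0,0,0,0,0,0,0,0,0,0,0,0], hand=1)

```text
t: 15.15
position: [533.5, -316.9, 60.4]
eef_rot: [0.137, 0.991, 0.0, -0.0]
ft_force: [-0.3, 0.2, -0.1]
finger_gap: 85.5
```

>>> send_rows(rows=[0,0,-0.155,0,0,0,0,0,-0.31,0,0,0,0,0,-0.465,0,0,0,0.006,0.19,-0.465,0,0,0,0.013,0.38,-0.465,0,0,0])

```text
t: 15.78
position: [561.3, -205.9, 201.1]
eef_rot: [0.138, 0.99, -0.0, 0.001]
ft_force: [0.1, 0.5, 0.1]
finger_gap: 85.1
```

>>> send_rows(rows=[0.006,0.19,0,0,0,0,0.012,0.38,0,0,0,0,0.018,0.57,0,0,0,0,0.025,0.759,0,0,0,0,0.031,0.949,0,0,0,0])

```text
t: 16.4
position: [629.0, 72.1, 200.0]
eef_rot: [0.137, 0.991, -0.0, 0.0]
ft_force: [1.3, -0.3, 0.1]
finger_gap: 85.7
```

>>> send_rows(rows=[0,0,0,0,0,0,0,0,0,0,0,0,0,0,0,0,0,0,0,0,0,0,0,0])

```text
t: 16.9
position: [628.7, 68.5, 200.0]
eef_rot: [0.138, 0.99, -0.0, -0.0]
ft_force: [0.2, -0.2, 0.3]
finger_gap: 85.4
```

>>> send_rows(rows=[0,0,0.117,0,0,0,0,0,0.233,0,0,0,0,0,0.35,0,0,0,0,0,0.467,0,0,0,0,0,0.467,0,0,0])

```text
t: 17.52
position: [626.6, 69.2, 57.5]
eef_rot: [0.137, 0.99, -0.001, -0.003]
ft_force: [0.1, 0.7, 0.4]
finger_gap: 85.8
```

>>> send_rows(rows=[0,0,0,0,0,0,0,0,0,0,0,0,0,0,0,0,0,0,0,0,0,0,0,0,0,0,0,0,0,0], hand=-1)

```text
t: 18.15
position: [630.3, 70.7, 61.9]
eef_rot: [0.137, 0.991, 0.0, 0.002]
ft_force: [-0.9, -0.0, 6.0]
finger_gap: 43.5
```

>>> send_rows(rows=[0,0,-0.07,0,0,0,0,0,-0.2,0,0,0,0,0,-0.33,0,0,0,0,0,-0.434,0,0,0,-0.028,-0.1,-0.434,0,0,0])

```text
t: 18.77
position: [630.8, 43.3, 194.4]
eef_rot: [0.134, 0.991, 0.002, 0.003]
ft_force: [0.1, -0.5, -2.6]
finger_gap: 43.7
```

>>> send_rows(rows=[-0.045,-0.16,0,0,0,0,-0.09,-0.32,0,0,0,0,-0.14,-0.5,0,0,0,0,-0.185,-0.66,0,0,0,0,-0.225,-0.8,0,0,0,0])

```text
t: 19.4
position: [627.7, -212.5, 191.1]
eef_rot: [0.138, 0.99, -0.0, -0.0]
ft_force: [-0.2, 0.4, -2.5]
finger_gap: 43.4
```

>>> send_rows(rows=[-0.042,-0.15,0,0,0,0,-0.075,-0.26,0,0,0,0,-0.089,-0.317,0,0,0,0,-0.089,-0.317,0,0,0,0,-0.089,-0.317,0.1,0,0,0])

```text
t: 20.02
position: [631.4, -306.9, 162.7]
eef_rot: [0.136, 0.991, 0.0, 0.003]
ft_force: [0.5, 0.6, -2.8]
finger_gap: 43.1
```

>>> send_rows(rows=[0,0,0.12,0,0,0,0,0,0.23,0,0,0,0,0,0.3,0,0,0,0,0,0.32,0,0,0,0,0,0.32,0,0,0])

```text
t: 20.65
position: [629.3, -308.3, 64.6]
eef_rot: [0.136, 0.991, 0.0, 0.0]
ft_force: [-0.7, 0.2, -2.4]
finger_gap: 43.6
```

>>> send_rows(rows=[0,0,0.005,0,0,0,0,0,0.01,0,0,0,0,0,0.012,0,0,0,0,0,0.012,0,0,0,0,0,0.012,0,0,0])

```text
t: 21.28
position: [629.3, -309.2, 61.9]
eef_rot: [0.137, 0.991, -0.0, 0.001]
ft_force: [-1.6, 1.4, 6.3]
finger_gap: 43.5
```

>>> send_rows(rows=[0,0,0,0,0,0,0,0,0,0,0,0,0,0,0,0,0,0,0,0,0,0,0,0], hand=1)

```text
t: 21.78
position: [628.6, -308.8, 60.3]
eef_rot: [0.137, 0.991, 0.0, -0.0]
ft_force: [0.3, -1.1, -0.2]
finger_gap: 85.2
```

>>> send_rows(rows=[0,0,-0.155,0,0,0,0,0,-0.31,0,0,0,0,0,-0.465,0,0,0,0,0,-0.465,0,0,0])

```text
t: 22.28
position: [631.5, -310.3, 205.0]
eef_rot: [0.137, 0.991, -0.001, 0.005]
ft_force: [0.3, 0.0, -0.5]
finger_gap: 85.3
```

Run:
```python
from h import *
from plant import bot
for n in('top','side'):
    cv2.imwrite(f'pics/{n}1.png',bot.get_image(n)[:,:,::-1])
x=np.hstack([cv2.resize(cv2.imread('pics/top1.png')[100:310,200:480],(400,300)),cv2.resize(cv2.imread('pics/side1.png')[120:360,200:520],(400,300))]);cv2.imwrite('pics/v1.png',x)
ci=bot.camera_info('top');a=cv2.imread('pics/top1.png')
# bright grey blob of block in tray
for r in bot.regions_of('top','block_mid'):
    q=max(cv2.findContours(r['pixels'].astype(np.uint8),0,1)[0],key=cv2.contourArea)[:,0,:]
    P=back(ci,q,27)[:,:2];print(r['score'],cv2.minAreaRect(P.astype(np.float32)))
g=(a.min(2)>110).astype(np.uint8);g[:, :]*=1
n,l,s,c=cv2.connectedComponentsWithStats(g)
for i in range(1,n):
    if s[i,4]>80 and 230<c[i,0]<340 and 120<c[i,1]<240: print('blob',s[i],back(ci,[c[i]],5),back(ci,[c[i]],27))
for o in('home_jar','home_tin','home_punch','jar_mid','tin_mid','punch_mid'):
    for r in bot.regions_of('top',o):
        m=np.argwhere(r['pixels']).mean(0)[::-1];print(o,r['score'],m,back(ci,[m],5 if o[0]=='h' else 50))
```

```text
0.96 ((330.48480224609375, 144.00518798828125), (50.88618469238281, 52.28944396972656), 17.193973541259766)
0.91 ((664.3341674804688, 354.2813720703125), (55.654300689697266, 53.03676223754883), 66.60625457763672)
0.69 ((670.35498046875, 224.10215759277344), (57.38690948486328, 48.37318420410156), 34.03764724731445)
0.66 ((607.3675537109375, 8.993274688720703), (49.895748138427734, 54.16039276123047), 71.86152648925781)
blob [306 136  53   5 104] [[679.06 -86.83   5.  ]] [[671.408 -83.826  27.   ]]
blob [248 145  29  28 555] [[628.819  70.089   5.   ]] [[622.452  69.079  27.   ]]
blob [275 151  27  26 451] [[615.665   8.372   5.   ]] [[609.635   8.94   27.   ]]
blob [304 163  22  21 371] [[594.409 -52.92    5.   ]] [[588.922 -50.784  27.   ]]
blob [267 178  28  28 617] [[549.909  26.096   5.   ]] [[545.56   26.211  27.   ]]
blob [189 220 139  24 995] [[457.788 109.664   5.   ]] [[455.796 107.642  27.   ]]
home_jar 0.73 [280.569 191.152] [[550.772  25.907   5.   ]]
home_tin 0.77 [314.619 173.087] [[593.996 -53.209   5.   ]]
home_tin 0.71 [261.991 158.054] [[629.408  69.624   5.   ]]
home_punch 0.81 [261.607 158.079] [[629.343  70.52    5.   ]]
tin_mid 0.95 [439.224 194.431] [[ 536.349 -323.656   50.   ]]
tin_mid 0.66 [426.322 202.136] [[ 518.976 -293.914   50.   ]]
tin_mid 0.43 [280.568 191.378] [[541.327  26.154  50.   ]]
punch_mid 0.61 [430.19  154.897] [[ 626.33  -308.636   50.   ]]
```

View pics/v1.png

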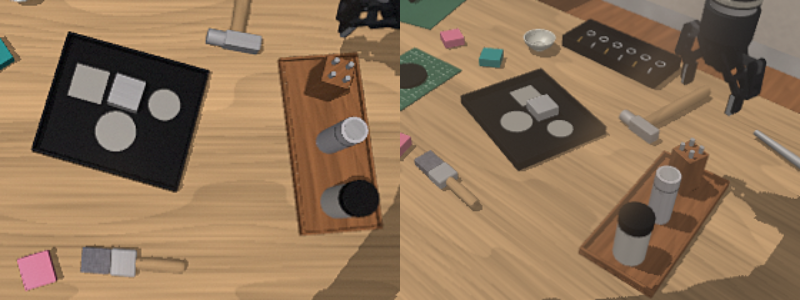

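Top-left panel: the block sits at (126,92) with the three bare marks round it. The jar, tin and punch stand upright in the wooden tray at (355,200), (345,130) and (338,75). The mark centres agree with the tray fit to within 1 mm.

```bash
echo '[628.17,-308.94,200,164.24]' > cmd.json; python3 p.py 58 610.5,8.8,140; python3 p.py 40 610.5,8.8,22;echo;  python3 p.py 50 610.5,8.8,110 492.7,317.5,110 492.7,317.5,40
```

```text
[0.057,0.167,0.033,0,0,-0,0.115,0.334,0.067,0,0,-0,0.172,0.502,0.1,0,0,-0,0.23,0.669,0.133,0,0,-0,0.287,0.836,0.167,0,0,-0.0]
[0.057,0.167,0.033,0,0,-0.0]
[610.58   8.68 140.   164.24]
[0,0,0.131,0,0,-0,0,0,0.262,0,0,-0,0,0,0.393,0,0,-0.0]
[610.58   8.68  22.1  164.24]

[0,0,-0.147,0,0,-0,0,0,-0.293,0,0,-0,0.094,0.127,-0.293,0,0,-0,0.188,0.253,-0.293,0,0,-0,0.282,0.379,-0.293,0,0,-0.0]
[0.094,0.126,-0,0,0,-0,0.188,0.253,-0,0,0,-0,0.282,0.379,-0,0,0,-0,0.376,0.505,-0,0,0,-0,0.376,0.505,0.117,0,0,-0.0]
[-0,-0,0.116,0,0,-0.0]
[492.63 317.52  40.1  164.24]
```

>>> send_rows(rows=[0.057,0.167,0.033,0,0,0,0.115,0.334,0.067,0,0,0,0.172,0.502,0.1,0,0,0,0.23,0.669,0.133,0,0,0,0.287,0.836,0.167,0,0,0])

```text
t: 23.35
position: [613.6, -42.4, 149.4]
eef_rot: [0.137, 0.991, 0.0, 0.0]
ft_force: [-0.1, 0.1, -0.3]
finger_gap: 85.6
```

>>> send_rows(rows=[0.057,0.167,0.033,0,0,0,0.057,0.167,0.033,0,0,0,0.057,0.167,0.033,0,0,0,0.057,0.167,0.033,0,0,0,0.057,0.167,0.033,0,0,0])

```text
t: 23.98
position: [611.1, 6.9, 140.2]
eef_rot: [0.138, 0.99, -0.0, 0.0]
ft_force: [-0.5, 0.7, 0.4]
finger_gap: 85.5
```

>>> send_rows(rows=[0,0,0.15,0,0,0,0,0,0.27,0,0,0,0,0,0.36,0,0,0,0,0,0.393,0,0,0,0,0,0.393,0,0,0])

```text
t: 24.6
position: [610.9, 8.2, 21.9]
eef_rot: [0.137, 0.991, -0.0, -0.0]
ft_force: [-0.2, 0.5, 0.3]
finger_gap: 85.5
```

>>> send_rows(rows=[0,0,0,0,0,0,0,0,0,0,0,0,0,0,0,0,0,0,0,0,0,0,0,0,0,0,0,0,0,0], hand=-1)

```text
t: 25.22
position: [611.9, 8.9, 23.8]
eef_rot: [0.137, 0.991, 0.0, 0.001]
ft_force: [-1.2, -0.0, 4.6]
finger_gap: 49.1
```

>>> send_rows(rows=[0,0,-0.06,0,0,0,0,0,-0.18,0,0,0,0,0,-0.293,0,0,0,0.06,0.08,-0.293,0,0,0,0.15,0.2,-0.293,0,0,0])

```text
t: 25.85
position: [584.4, 77.4, 111.7]
eef_rot: [0.139, 0.99, -0.0, 0.001]
ft_force: [1.1, 1.0, -4.2]
finger_gap: 48.7
```

>>> send_rows(rows=[0.1,0.134,0,0,0,0,0.2,0.27,0,0,0,0,0.3,0.404,0,0,0,0,0.4,0.54,0,0,0,0,0.47,0.63,0,0,0,0])

```text
t: 26.48
position: [497.6, 302.0, 110.9]
eef_rot: [0.135, 0.991, 0.001, -0.0]
ft_force: [0.4, -0.3, -3.8]
finger_gap: 49.1
```

>>> send_rows(rows=[0.038,0.054,0,0,0,0,0.038,0.054,0,0,0,0,0.038,0.054,0.1,0,0,0,0.038,0.054,0.2,0,0,0,0.038,0.054,0.25,0,0,0])

```text
t: 27.1
position: [493.4, 314.3, 33.8]
eef_rot: [0.139, 0.99, -0.002, -0.0]
ft_force: [-0.2, 0.2, -3.9]
finger_gap: 49.0
```

>>> send_rows(rows=[0,0,0.01,0,0,0,0,0,0.01,0,0,0,0,0,0.01,0,0,0,0,0,0.01,0,0,0])

```text
t: 27.6
position: [493.2, 318.0, 32.8]
eef_rot: [0.137, 0.991, 0.001, 0.001]
ft_force: [-0.3, 0.2, -3.7]
finger_gap: 48.4
```

>>> send_rows(rows=[0,0,0.005,0,0,0,0,0,0.01,0,0,0,0,0,0.012,0,0,0,0,0,0.012,0,0,0,0,0,0.012,0,0,0])

```text
t: 28.22
position: [492.9, 317.8, 29.8]
eef_rot: [0.137, 0.991, 0.0, 0.0]
ft_force: [-1.6, -0.4, 8.5]
finger_gap: 48.8
```

>>> send_rows(rows=[0,0,0,0,0,0,0,0,0,0,0,0,0,0,0,0,0,0,0,0,0,0,0,0], hand=1)

```text
t: 28.72
position: [492.9, 317.6, 28.3]
eef_rot: [0.137, 0.991, -0.0, -0.0]
ft_force: [-0.2, 0.0, 0.1]
finger_gap: 85.4
```

```bash
echo '[492.7,317.5,28.4,164.24]' > cmd.json; python3 p.py 58 492.7,317.5,200 628.2,-308.9,200; python3 p.py 45 628.2,-308.9,60;echo;  python3 p.py 50 628.2,-308.9,190 628.6,70.2,190
```

```text
[0,0,-0.191,0,0,-0,0,0,-0.381,0,0,-0,0,0,-0.572,0,0,-0,-0.083,-0.157,-0.572,0,0,-0,-0.167,-0.314,-0.572,0,0,-0.0]
[-0.083,-0.158,-0,0,0,-0,-0.167,-0.315,-0,0,0,-0,-0.25,-0.472,-0,0,0,-0,-0.334,-0.629,-0,0,0,-0,-0.417,-0.787,-0,0,0,-0.0]
[-0.084,-0.157,-0,0,0,-0,-0.167,-0.314,-0,0,0,-0,-0.251,-0.471,-0,0,0,-0,-0.334,-0.629,-0,0,0,-0,-0.418,-0.786,-0,0,0,-0.0]
[ 628.24 -308.96  200.    164.24]
[0,0,0.117,0,0,-0,0,0,0.233,0,0,-0,0,0,0.35,0,0,-0,0,0,0.467,0,0,-0.0]
[ 628.24 -308.96   59.9   164.24]

[0,0,-0.145,0,0,-0,0,0,-0.289,0,0,-0,0,0,-0.434,0,0,-0,0.043,0.152,-0.434,0,0,-0,0.086,0.304,-0.434,0,0,-0.0]
[0.042,0.152,0,0,0,-0,0.085,0.304,0,0,0,-0,0.128,0.456,0,0,0,-0,0.171,0.609,0,0,0,-0,0.213,0.761,0,0,0,-0.0]
[0.043,0.152,0,0,0,-0.0]
[628.66  70.28 190.1  164.24]
```

>>> send_rows(rows=[0,0,-0.191,0,0,0,0,0,-0.381,0,0,0,0,0,-0.572,0,0,0,-0.083,-0.157,-0.572,0,0,0,-0.167,-0.314,-0.572,0,0,0])

```text
t: 29.35
position: [516.1, 213.2, 201.2]
eef_rot: [0.136, 0.991, 0.001, 0.001]
ft_force: [1.0, -0.3, -0.0]
finger_gap: 85.5
```

>>> send_rows(rows=[-0.083,-0.158,0,0,0,0,-0.167,-0.315,0,0,0,0,-0.25,-0.472,0,0,0,0,-0.334,-0.629,0,0,0,0,-0.417,-0.787,0,0,0,0])

```text
t: 29.98
position: [572.0, -49.5, 200.0]
eef_rot: [0.137, 0.991, 0.0, 0.0]
ft_force: [-0.0, 0.4, 0.2]
finger_gap: 85.4
```

>>> send_rows(rows=[-0.084,-0.157,0,0,0,0,-0.167,-0.314,0,0,0,0,-0.251,-0.471,0,0,0,0,-0.334,-0.629,0,0,0,0,-0.418,-0.786,0,0,0,0])

```text
t: 30.6
position: [628.6, -310.3, 199.7]
eef_rot: [0.137, 0.991, 0.0, -0.0]
ft_force: [0.7, 0.2, 0.4]
finger_gap: 85.5
```

>>> send_rows(rows=[0,0,0,0,0,0,0,0,0,0,0,0,0,0,0,0,0,0,0,0,0,0,0,0])

```text
t: 31.1
position: [628.9, -306.9, 200.0]
eef_rot: [0.136, 0.991, 0.0, -0.0]
ft_force: [0.3, -0.3, -0.0]
finger_gap: 85.6
```

Run:
```python
from h import *
from plant import bot
for n in('top','side'):
    cv2.imwrite(f'pics/{n}2.png',bot.get_image(n)[:,:,::-1])
x=np.hstack([cv2.resize(cv2.imread('pics/top2.png')[130:310,100:460],(500,250)),cv2.resize(cv2.imread('pics/side2.png')[120:360,150:438],(300,250))]);cv2.imwrite('pics/v2.png',x)
ci=bot.camera_info('top');a=cv2.imread('pics/top2.png')
for r in bot.regions_of('top','block_mid'):
    q=max(cv2.findContours(r['pixels'].astype(np.uint8),0,1)[0],key=cv2.contourArea)[:,0,:]
    P=back(ci,q,33)[:,:2];print(r['score'],cv2.minAreaRect(P.astype(np.float32))[0],q.mean(0))
for o in('jar_mid','tin_mid','punch_mid'):
    for r in bot.regions_of('top',o)[:1]:
        m=np.argwhere(r['pixels']).mean(0)[::-1];print(o,r['score'],m,back(ci,[m],50))
```

```text
0.91 (668.78564453125, 223.42864990234375) [194.155 137.465]
0.68 (330.6050720214844, 143.68475341796875) [225.19  288.845]
0.67 (489.550537109375, 314.2094421386719) [150.012 215.427]
0.64 (664.56982421875, 352.9965515136719) [137.329 139.789]
jar_mid 0.93 [444.993 240.194] [[ 435.55  -330.436   50.   ]]
tin_mid 0.59 [439.758 194.435] [[ 536.346 -324.85    50.   ]]
punch_mid 0.85 [430.263 154.504] [[ 627.242 -308.855   50.   ]]
```

View pics/v2.png

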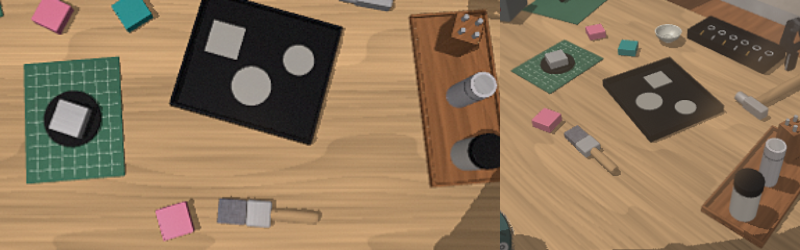

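The block lies on the pad, at about (70,118) in the picture, roughly centred (within about 4 mm). The other three stand in the wooden tray, so I'll return the punch stand now.

>>> send_rows(rows=[0,0,0.117,0,0,0,0,0,0.233,0,0,0,0,0,0.35,0,0,0,0,0,0.467,0,0,0,0,0,0.467,0,0,0])

```text
t: 32.02
position: [626.4, -307.7, 57.0]
eef_rot: [0.137, 0.991, 0.001, -0.003]
ft_force: [-0.1, 0.2, 0.2]
finger_gap: 85.3
```

>>> send_rows(rows=[0,0,0,0,0,0,0,0,0,0,0,0,0,0,0,0,0,0,0,0,0,0,0,0,0,0,0,0,0,0], hand=-1)

```text
t: 32.65
position: [630.1, -309.4, 62.0]
eef_rot: [0.137, 0.991, -0.0, 0.002]
ft_force: [0.1, 1.2, 7.4]
finger_gap: 43.3
```

>>> send_rows(rows=[0,0,-0.07,0,0,0,0,0,-0.2,0,0,0,0,0,-0.33,0,0,0,0,0,-0.434,0,0,0,0.028,0.1,-0.434,0,0,0])

```text
t: 33.28
position: [629.5, -282.8, 194.8]
eef_rot: [0.14, 0.99, -0.003, 0.004]
ft_force: [0.2, -0.4, -2.0]
finger_gap: 43.5
```

>>> send_rows(rows=[0.045,0.16,0,0,0,0,0.09,0.32,0,0,0,0,0.14,0.5,0,0,0,0,0.185,0.66,0,0,0,0,0.225,0.8,0,0,0,0])

```text
t: 33.9
position: [628.2, -25.9, 190.9]
eef_rot: [0.136, 0.991, 0.0, -0.0]
ft_force: [-1.1, -0.5, -2.7]
finger_gap: 43.5
```

>>> send_rows(rows=[0.042,0.15,0,0,0,0,0.075,0.26,0,0,0,0,0.089,0.317,0,0,0,0,0.089,0.317,0,0,0,0,0.089,0.317,0.1,0,0,0])

```text
t: 34.52
position: [631.5, 67.8, 162.5]
eef_rot: [0.138, 0.99, -0.0, 0.003]
ft_force: [0.7, -0.6, -3.3]
finger_gap: 43.5
```

>>> send_rows(rows=[0,0,0.12,0,0,0,0,0,0.23,0,0,0,0,0,0.3,0,0,0,0,0,0.32,0,0,0,0,0,0.32,0,0,0])

```text
t: 35.15
position: [629.4, 69.7, 64.5]
eef_rot: [0.137, 0.991, -0.0, 0.0]
ft_force: [0.2, -0.3, -1.3]
finger_gap: 43.5
```

>>> send_rows(rows=[0,0,0.005,0,0,0,0,0,0.01,0,0,0,0,0,0.012,0,0,0,0,0,0.012,0,0,0,0,0,0.012,0,0,0])

```text
t: 35.78
position: [629.7, 70.6, 62.0]
eef_rot: [0.137, 0.991, 0.0, 0.001]
ft_force: [-1.3, -0.0, 5.4]
finger_gap: 43.3
```

Good. I'll release and plan the tin.

>>> send_rows(rows=[0,0,0,0,0,0,0,0,0,0,0,0,0,0,0,0,0,0,0,0,0,0,0,0], hand=1)

```text
t: 36.28
position: [628.9, 70.4, 60.4]
eef_rot: [0.137, 0.991, -0.0, -0.0]
ft_force: [0.5, -0.4, 0.7]
finger_gap: 85.6
```

```bash
echo '[628.6,70.3,60.5,164.24]' > cmd.json; python3 p.py 58 628.6,70.3,200 533,-317,200; python3 p.py 45 533,-317,60;echo;  python3 p.py 200 533,-317,190; python3 p.py 400 594.1,-52.8,190
```

```text
[0,0,-0.155,0,0,-0,0,0,-0.31,0,0,-0,0,0,-0.465,0,0,-0,-0.006,-0.19,-0.465,0,0,-0,-0.013,-0.38,-0.465,0,0,-0.0]
[-0.006,-0.19,-0,0,0,-0,-0.012,-0.379,-0,0,0,-0,-0.018,-0.569,-0,0,0,-0,-0.025,-0.759,-0,0,0,-0,-0.031,-0.949,-0,0,0,-0.0]
[ 533.01 -317.    200.    164.24]
[0,-0,0.117,0,0,-0,0,-0,0.233,0,0,-0,0,-0,0.35,0,0,-0,0,-0,0.467,0,0,-0.0]
[ 533.01 -317.     59.9   164.24]

[0,-0,-0.434,0,0,-0.0]
[ 533.01 -317.    190.1   164.24]
[0.043,0.903,0,0,0,-0.0]
[594.18 -52.78 190.1  164.24]
```

>>> send_rows(rows=[0,0,-0.155,0,0,0,0,0,-0.31,0,0,0,0,0,-0.465,0,0,0,-0.006,-0.19,-0.465,0,0,0,-0.013,-0.38,-0.465,0,0,0])

```text
t: 36.9
position: [602.1, -40.7, 201.0]
eef_rot: [0.135, 0.991, 0.0, 0.001]
ft_force: [0.2, 0.3, 0.0]
finger_gap: 85.2
```

>>> send_rows(rows=[-0.006,-0.19,0,0,0,0,-0.012,-0.379,0,0,0,0,-0.018,-0.569,0,0,0,0,-0.025,-0.759,0,0,0,0,-0.031,-0.949,0,0,0,0])

```text
t: 37.52
position: [532.9, -318.6, 200.0]
eef_rot: [0.137, 0.991, 0.0, 0.0]
ft_force: [-0.1, -0.1, 0.2]
finger_gap: 85.5
```

>>> send_rows(rows=[0,0,0,0,0,0,0,0,0,0,0,0,0,0,0,0,0,0,0,0,0,0,0,0])

```text
t: 38.02
position: [534.3, -315.0, 199.9]
eef_rot: [0.135, 0.991, 0.0, -0.0]
ft_force: [-0.6, 0.5, -0.3]
finger_gap: 85.5
```

>>> send_rows(rows=[0,0,0.117,0,0,0,0,0,0.233,0,0,0,0,0,0.35,0,0,0,0,0,0.467,0,0,0,0,0,0.467,0,0,0])

```text
t: 38.65
position: [532.1, -314.8, 57.6]
eef_rot: [0.136, 0.991, 0.001, -0.003]
ft_force: [-0.4, 0.4, 0.6]
finger_gap: 85.3
```

>>> send_rows(rows=[0,0,0,0,0,0,0,0,0,0,0,0,0,0,0,0,0,0,0,0,0,0,0,0,0,0,0,0,0,0], hand=-1)

```text
t: 39.28
position: [534.8, -317.5, 61.8]
eef_rot: [0.137, 0.991, -0.0, 0.002]
ft_force: [-1.2, 1.6, 6.8]
finger_gap: 39.3
```

>>> send_rows(rows=[0,0,-0.07,0,0,0,0,0,-0.2,0,0,0,0,0,-0.33,0,0,0,0,0,-0.434,0,0,0,0.005,0.1,-0.434,0,0,0])

```text
t: 39.9
position: [540.9, -291.9, 194.9]
eef_rot: [0.14, 0.99, -0.002, 0.004]
ft_force: [0.2, 0.1, -2.0]
finger_gap: 39.1
```

>>> send_rows(rows=[0.007,0.15,0,0,0,0,0.015,0.32,0,0,0,0,0.024,0.5,0,0,0,0,0.033,0.68,0,0,0,0,0.038,0.803,0,0,0,0])

```text
t: 40.52
position: [594.8, -49.3, 191.4]
eef_rot: [0.135, 0.991, 0.001, 0.0]
ft_force: [1.0, -0.2, -0.7]
finger_gap: 38.8
```

>>> send_rows(rows=[0,0,0,0,0,0,0,0,0,0,0,0,0,0,0.1,0,0,0,0,0,0.22,0,0,0,0,0,0.33,0,0,0])

```text
t: 41.15
position: [594.1, -55.6, 90.7]
eef_rot: [0.139, 0.99, -0.001, 0.0]
ft_force: [0.3, -0.0, -0.6]
finger_gap: 38.9
```

>>> send_rows(rows=[0,0,0.07,0,0,0,0,0,0.09,0,0,0,0,0,0.09,0,0,0,0,0,0.09,0,0,0])

```text
t: 41.65
position: [595.3, -53.3, 65.3]
eef_rot: [0.137, 0.991, -0.0, 0.001]
ft_force: [0.5, 0.1, -1.0]
finger_gap: 38.8
```

>>> send_rows(rows=[0,0,0.005,0,0,0,0,0,0.01,0,0,0,0,0,0.012,0,0,0,0,0,0.012,0,0,0,0,0,0.012,0,0,0])

```text
t: 42.28
position: [594.9, -52.6, 61.8]
eef_rot: [0.137, 0.991, 0.0, 0.0]
ft_force: [-2.5, -0.3, 7.0]
finger_gap: 38.7
```

>>> send_rows(rows=[0,0,0,0,0,0,0,0,0,0,0,0,0,0,0,0,0,0,0,0,0,0,0,0], hand=1)

```text
t: 42.78
position: [594.5, -52.6, 60.3]
eef_rot: [0.137, 0.991, -0.0, -0.0]
ft_force: [-0.5, -0.6, -0.1]
finger_gap: 85.5
```

```bash
echo '[594.1,-52.8,60.5,164.24]' > cmd.json; python3 p.py 58 594.1,-52.8,200 437.9,-325.1,200; python3 p.py 200 437.9,-325.1,60;echo;  python3 p.py 200 437.9,-325.1,190; python3 p.py 190 549.8,26.2,190
```

```text
[0,0,-0.155,0,0,-0,0,0,-0.31,0,0,-0,0,0,-0.465,0,0,-0,0.042,-0.169,-0.465,0,0,-0,0.085,-0.338,-0.465,0,0,-0.0]
[0.042,-0.169,-0,0,0,-0,0.085,-0.339,-0,0,0,-0,0.127,-0.508,-0,0,0,-0,0.17,-0.677,-0,0,0,-0.0]
[ 437.77 -325.08  200.    164.24]
[-0,0,0.467,0,0,-0.0]
[ 437.77 -325.08   59.9   164.24]

[-0,0,-0.434,0,0,-0.0]
[ 437.77 -325.08  190.1   164.24]
[-0.021,0.614,0,0,0,-0,-0.041,1.228,0,0,0,-0.0]
[549.67  26.14 190.1  164.24]
```

>>> send_rows(rows=[0,0,-0.155,0,0,0,0,0,-0.31,0,0,0,0,0,-0.465,0,0,0,0.042,-0.169,-0.465,0,0,0,0.085,-0.338,-0.465,0,0,0])

```text
t: 43.4
position: [542.7, -143.8, 200.9]
eef_rot: [0.136, 0.991, -0.0, 0.001]
ft_force: [-0.6, -0.6, 0.2]
finger_gap: 85.5
```

>>> send_rows(rows=[0.042,-0.169,0,0,0,0,0.085,-0.339,0,0,0,0,0.127,-0.508,0,0,0,0,0.17,-0.677,0,0,0,0,0.17,-0.677,0,0,0,0])

```text
t: 44.02
position: [434.7, -329.9, 200.2]
eef_rot: [0.142, 0.99, -0.001, -0.0]
ft_force: [0.6, 0.0, -0.3]
finger_gap: 85.6
```

>>> send_rows(rows=[0,0,0,0,0,0,0,0,0,0,0,0,0,0,0,0,0,0,0,0,0,0,0,0])

```text
t: 44.52
position: [438.9, -324.2, 200.0]
eef_rot: [0.136, 0.991, 0.0, 0.0]
ft_force: [-0.5, 0.2, -0.1]
finger_gap: 85.3
```

>>> send_rows(rows=[0,0,0.117,0,0,0,0,0,0.233,0,0,0,0,0,0.35,0,0,0,0,0,0.467,0,0,0,0,0,0.467,0,0,0])

```text
t: 45.15
position: [437.1, -323.7, 57.9]
eef_rot: [0.137, 0.991, 0.001, -0.002]
ft_force: [-0.7, -0.4, 0.6]
finger_gap: 85.6
```

>>> send_rows(rows=[0,0,0,0,0,0,0,0,0,0,0,0,0,0,0,0,0,0,0,0,0,0,0,0,0,0,0,0,0,0], hand=-1)

```text
t: 45.78
position: [439.3, -325.7, 61.7]
eef_rot: [0.137, 0.991, -0.001, 0.001]
ft_force: [-0.0, 0.1, 7.1]
finger_gap: 52.3
```

>>> send_rows(rows=[0,0,-0.07,0,0,0,0,0,-0.2,0,0,0,0,0,-0.33,0,0,0,0,0,-0.434,0,0,0,-0.005,0.1,-0.434,0,0,0])

```text
t: 46.4
position: [448.5, -299.9, 193.5]
eef_rot: [0.139, 0.99, -0.002, 0.003]
ft_force: [0.7, 0.6, -2.8]
finger_gap: 52.0
```

>>> send_rows(rows=[-0.005,0.16,0,0,0,0,-0.01,0.32,0,0,0,0,-0.016,0.5,0,0,0,0,-0.021,0.66,0,0,0,0,-0.026,0.8,0,0,0,0])

```text
t: 47.02
position: [520.5, -65.5, 190.6]
eef_rot: [0.136, 0.991, 0.0, 0.0]
ft_force: [0.2, -0.3, -2.0]
finger_gap: 52.4
```

>>> send_rows(rows=[-0.005,0.16,0,0,0,0,-0.01,0.27,0,0,0,0,-0.01,0.328,0,0,0,0,-0.01,0.328,0,0,0,0,-0.01,0.328,0.1,0,0,0])

```text
t: 47.65
position: [551.6, 24.2, 161.8]
eef_rot: [0.138, 0.99, -0.0, 0.003]
ft_force: [-0.0, -0.4, -2.4]
finger_gap: 52.5
```

>>> send_rows(rows=[0,0,0.12,0,0,0,0,0,0.23,0,0,0,0,0,0.3,0,0,0,0,0,0.32,0,0,0,0,0,0.32,0,0,0])

```text
t: 48.28
position: [549.9, 24.7, 64.3]
eef_rot: [0.138, 0.99, -0.0, -0.0]
ft_force: [-1.2, -0.5, -2.7]
finger_gap: 52.3
```

>>> send_rows(rows=[0,0,0.005,0,0,0,0,0,0.01,0,0,0,0,0,0.012,0,0,0,0,0,0.012,0,0,0,0,0,0.012,0,0,0])

```text
t: 48.9
position: [550.3, 26.3, 61.7]
eef_rot: [0.137, 0.991, 0.0, 0.0]
ft_force: [-1.8, -0.9, 5.5]
finger_gap: 52.1
```

Release, rise, and move aside to the right for the final look.

>>> send_rows(rows=[0,0,0,0,0,0,0,0,0,0,0,0,0,0,0,0,0,0,0,0,0,0,0,0], hand=1)

```text
t: 49.4
position: [550.1, 26.3, 60.4]
eef_rot: [0.137, 0.991, -0.0, -0.0]
ft_force: [0.1, -0.5, -0.6]
finger_gap: 85.4
```

>>> send_rows(rows=[0,0,-0.155,0,0,0,0,0,-0.31,0,0,0,0,0,-0.465,0,0,0,0,-0.17,-0.465,0,0,0,0,-0.34,-0.465,0,0,0])

```text
t: 50.02
position: [522.8, -72.3, 200.9]
eef_rot: [0.136, 0.991, 0.0, 0.001]
ft_force: [0.7, -1.3, -0.4]
finger_gap: 85.4
```

>>> send_rows(rows=[0,-0.17,0,0,0,0,0,-0.34,0,0,0,0,0,-0.51,0,0,0,0,0,-0.68,0,0,0,0,0,-0.8,0,0,0,0])

```text
t: 50.65
position: [456.0, -305.5, 200.0]
eef_rot: [0.138, 0.99, -0.0, -0.0]
ft_force: [0.0, 0.6, 0.8]
finger_gap: 85.2
```

>>> send_rows(rows=[0,0,0,0,0,0,0,0,0,0,0,0,0,0,0,0,0,0,0,0,0,0,0,0])

```text
t: 51.15
position: [457.9, -301.6, 200.0]
eef_rot: [0.136, 0.991, 0.0, -0.0]
ft_force: [-0.3, -0.2, 0.3]
finger_gap: 85.5
```

```bash
sed -e "s/^bot.get_image.*/for n in('top','side'): cv2.imwrite(f'pics\/{n}0.png',bot.get_image(n)[:,:,::-1])/" m.py > m3.py; python3 m3.py | grep -v wood
python3 - <<'E'
import cv2,numpy as np
x=np.hstack([cv2.imread('pics/ov_top.png'),cv2.resize(cv2.imread('pics/side0.png')[100:400,130:430],(400,400))]);cv2.imwrite('pics/v3.png',x)
E
```

```text
tray [581.811  17.088  -0.275] 0.5842447041329493 364
block [611.164   8.804   5.   ]
jar [549.57   26.187   5.   ]
punch [628.547  70.399   5.   ]
tin [593.781 -52.79    5.   ]Traceback (most recent call last):
  File "m3.py", line 16, in <module>
    q=big(a.max(2)<60,(152,215));e=cv2.fitEllipse(q);print('pad',back(ct,[e[0]],11),e)
  File "m3.py", line 8, in big
    k=l[near[1],near[0]];assert k>0;m=(l==k).astype(np.uint8)
                                ^^^
AssertionError
```

View pics/v3.png

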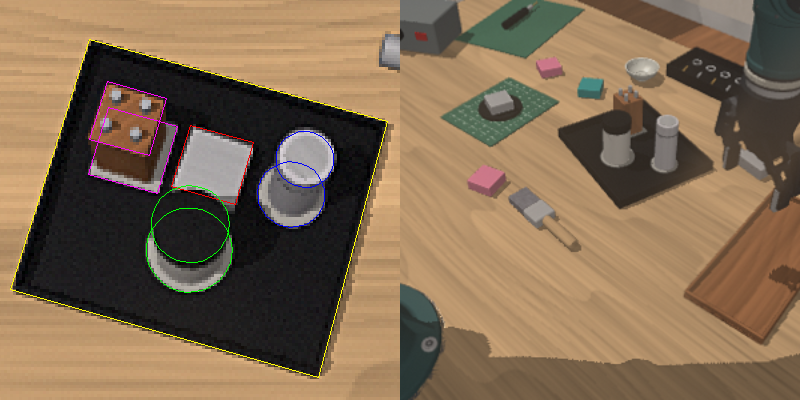

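The left panel is the old overlay because the script stopped at the covered pad. I'll redo it, with the expected block outline drawn on the pad too.

```bash
sed -e '/^q=big/d' -e '/^r=bot.reg/,/^    P=back(ct,q,z)/d' -e 's/^bot.get_image.*//' m.py > m3.py; python3 m3.py
python3 - <<'E'
from h import *
from plant import bot
ci=bot.camera_info('top');im=cv2.resize(cv2.imread('pics/top0.png'),None,fx=5,fy=5,interpolation=3)
o=np.array([492.7,317.5]);k=np.linspace(0,6.28,50)
c=lambda r,z:np.c_[o[0]+r*np.cos(k),o[1]+r*np.sin(k),k*0+z]
th=-.275;Rm=np.array([[np.cos(th),-np.sin(th)],[np.sin(th),np.cos(th)]])
sq=np.c_[o+np.array([[25,25],[25,-25],[-25,-25],[-25,25]])@Rm.T,np.full(4,33)]
for p,col in((c(47,11),(0,255,255)),(sq,(0,0,255))):cv2.polylines(im,[np.int32(proj(ci,p)*5+2)],True,col,1)
u=np.int32(proj(ci,[[*o,20]])[0]*5)
cv2.imwrite('pics/v4.png',np.hstack([cv2.imread('pics/ov_top.png'),im[u[1]-200:u[1]+200,u[0]-200:u[0]+200]]))
E
```

```text
tray [581.811  17.088  -0.275] 0.5842447041329493 364
block [611.164   8.804   5.   ]
jar [549.57   26.187   5.   ]
punch [628.547  70.399   5.   ]
tin [593.781 -52.79    5.   ]
top jar_mid [280.568 187.59 ] (0.57, array([280.887, 187.586]))
top tin_mid [316.585 167.675] (0.71, array([317.451, 166.485]))
top punch_mid [260.884 153.393] (0.68, array([260.392, 153.752]))
top block_mid [288.235 163.246] (0.62, array([195.068, 137.949]))
side jar_mid [292.898 202.181] (0.88, array([292.152, 201.718]))
side tin_mid [328.833 206.472] (0.92, array([329.485, 205.559]))
side punch_mid [301.194 183.648] (0.84, array([302.296, 178.883]))
side block_mid [314.142 201.695] (0.54, array([272.622, 165.478]))
```

View pics/v4.png

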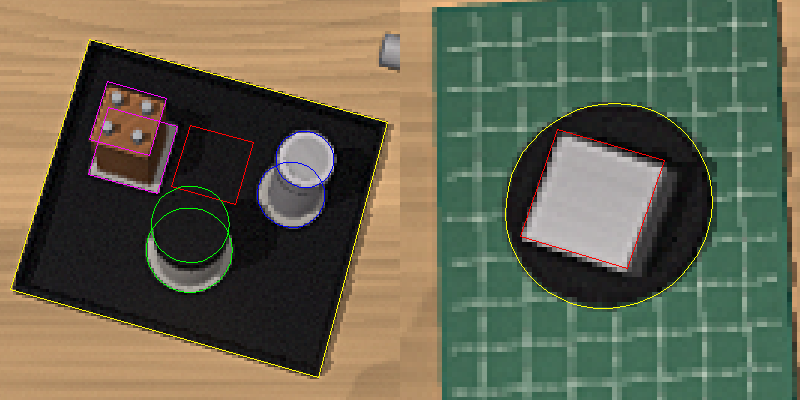

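The punch stand (128,125), tin (305,160) and jar (190,235) match their expected outlines on the marks. The block at right panel (595,203) matches a centred outline on the pad to about 1 mm, so I'll hand in.

```bash
python3 -c "
from plant import bot;print(bot.sign_off());print(bot.get_state()['t'])"
```

```text
the job is handed in; nothing more can be done
None
the job is handed in; nothing more can be done
```

The job is handed in, at about 52 s of the 138 s allowed. `sign_off` reports no verdict, so the result rests on my own checks.

**What I did:** I moved the jar, the tin and the punch stand into the wooden tray. I then laid the steel block on the rubber pad and put the three back on their own marks (jar front, tin right, punch stand left). Each was lowered until the wrist felt contact, then released.

**Last checks:** In the final top view, the jar, tin and punch stand match their expected outlines on the marks to about 1–2 mm, and they look upright in both views. The block matches a centred outline on the pad to about 1 mm. The gripper was open, clear at z = 200 mm, and read no contact force.

**Checks that failed or disagreed:**
- **Block position:** the trained network's outline put the block about 4 mm off the pad's centre. The same method read about 4 mm low in x for the block in the tray, and the overlay does not show the offset.
- **Side view:** the network's centre for the punch stand is about 5 pixels off there, most likely because the jar partly hides it. The overlay in the top view fits.
- **Final check script:** it stopped once because it looked for the pad at the spot the block now covers. I reran it without that step.

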